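# Tare the parts bowl on the bench scale and weigh in a bushing

## Robot

A 6-joint arm with a two-finger parallel gripper is mounted at the origin on the work surface. World frame = base frame: x ahead of the robot, y to its left, z up, the work surface at z = 0. Lengths are in m, angles in rad, forces in N, time in s.
With the tool pointing down it reaches from about 0.275 to 0.875 m from the base axis. Payload 12.5 kg.
Tool frame: the origin (TCP) lies on the centre line of the jaws, within the pads' length; the fingertips stand r.finger_overhang ahead of it and the grasp point (between the pads) lies 3 mm ahead of it (r.finger_overhang is the distance from the TCP to the fingertips, in m); z points along the fingers, y is the direction in which the jaws open and shut (so a half turn about z gives the same grasp; the last joint's range is limited). The gripper opens to 85 mm and grips with 20 to 120 N. Pads are 22 mm wide; open, the fingers measure 114 mm over their backs; the gripper's body (76 mm by 85 mm) begins 54 mm behind the grasp point. The pads swing forward as they close: fully open they stand 13 mm farther back than shut.
Start: joints at [1.091, 0.351, 1.652, -0, 1.139, -0.085], TCP at [0.212, 0.508, 0.253] pointing down, gripper open.
Joint ranges: [-2.75, 2.75], [-0.79, 2.1], [0.01, 2.65], [-1.57, 4.71], [0.07, 3.14], [-2.87, 2.87]. Speed limits (rad/s): [2.22, 2.22, 2.79, 3.14, 3.14, 3.14].

## Interface

Orientations are given as a unit quaternion [x, y, z, w].
In Python, from cell import r, optics gives the robot as it stands. The module is installed in compiled form; this text tells all that it offers. Calls block until the motion is done:
- r.move_to(position, orientation): joint-space move of the TCP to a pose.
- r.move_linear(position, rot=None, vel=0.15): straight line of the TCP; rot=None keeps the orientation; vel is the mean speed in m/s.
- r.set_joints(angles): joint-space move.
- r.set_gripper(opening, squeeze=None): opening from 0.0 (shut) to 1.0 (fully open); squeeze is the grip in N (None keeps the last); returns when the fingers have stopped.
- r.sleep(seconds).
- r.inverse_kinematics(position, orientation): joint angles nearest the present ones, or None.
- optics.get_image(name): name is "scene" or "top" or "wrist"; returns a dict with "pixels" (384x512x3 uint8, red, green, blue), "depth" (384x512 float32, m along the optical axis (not along the pixel's ray), 0 where there is no reading), "fx", "fy", "cx", "cy" (pixels), "D" ([k1, k2, p1, p2, k3] as OpenCV has them; the pictures are not rectified), "camera_from_world" (4x4, takes a point from world to camera coordinates); the wrist camera has in their place "mount" (4x4, takes a point from camera to tool coordinates, whose origin is the TCP and whose axes are the flange's). Camera axes: x right, y down, z forward; pixel columns grow to the right and rows downward; lengths in m; the calibration is good to about 2 mm. A picture is of the moment at which its call begins: read the wrist's pose just before it.
A pose or a line that the arm cannot do raises r.PlanningError and nothing moves.
- r.hand_in(): hands the job in, once; it reports no verdict.
Readings, each from a call of its own:
- r.current_t(): time.
- r.current_q(): joint angles.
- r.current_qvel(): joint speeds.
- r.current_effort(): joint torques, N m.
- r.current_tool_pos(): TCP position.
- r.current_ee_rot(): TCP orientation.
- r.current_contact_force(): force on the tool from outside, world axes, zero at the start.
- r.current_torque(): the same for the moment, N m.
- r.current_opening(): opening from 0.0 (shut) to 1.0 (fully open).
Only numpy, scipy, OpenCV 4.12 (cv2) and the standard library are available. Lean on these libraries where they do the work, as an engineer would, in place of code of your own. Each camera call takes 0.05 s, during which the arm holds its last target.

## Task

Set the empty steel bowl down in the dish of the bench scale and let go of it, then press the orange tare plunger fully down and hold it there for two seconds, gently, without forcing it. Only after that, place the brass bushing in the bowl; do not press the plunger again with the bushing in, do not push hard on the dish, and leave everything else on the bench where it is.

Things in the scene. Friction and masses are not known exactly. Their poses are not given: they have to be found in the camera images.
- bowl_center (a point): Empty round steel bowl, 45 mm high, rim 120 mm across outside, foot 72 mm across, wall 3 mm, floor 4 mm thick, about 200 g. The point is on its axis, 22.5 mm above its underside; z up. A red upright grip lug stands on its -x side.
- bowl_lug (a point): Middle of the free part of the bowl's red grip lug, an upright block 14 mm thick along the bowl's x (radially), 28 mm wide along the bowl's y, its top 85 mm above the bowl's underside. The point lies 67 mm from the bowl's axis along the bowl's -x, 70 mm above the bowl's underside, 15 mm below the lug's top and 25 mm above the bowl's rim. Same axes as the bowl; pinch it from above along the bowl's x, one finger over the bowl.
- dish (a point): Centre of the top face of the scale's round aluminium dish (flat floor 82 mm across, with a low sloping lip 5 mm high), on which the bowl stands; x, y, z as the scale's, z up. About 72 mm above the bench when empty. The bowl need only stand flat inside the lip.
- platter (a joint): How far the dish has sunk on its spring, m: 0 empty, 2 N per mm, hard stop at 10 mm. More than 8 mm overloads the scale.
- key_base (a point): Point on the top face of the grey scale housing (190 x 290 x 55 mm; the face is 55 mm above the bench) on the axis of the tare plunger, which stands 163 mm from the dish's centre. The plunger is a round orange cap, 28 mm across, on a screw-adjusted stem: the top of its cap stands anywhere between 12 and 40 mm above this point, differently each time and not measured, so it has to be found by feel. x, y, z as the scale's; the dish lies on its +y side.
- tare (a joint): How far the plunger's cap is pressed down from its rest, m: 0 free, 0.006 fully down. Its spring takes 6 N when fully down and then it meets a hard stop; it springs back when let go. It counts as pressed from 0.0048 on. More than 16 N on it damages it.
- brass_bush_center (a point): Brass bushing, 26 mm across and 60 mm tall, standing upright, about 160 g. The point is at its centre, 30 mm up.
- steelb_bush_center (a point): Bystander: bright steel bushing of the same size, standing upright; point at its centre.
- black_bush_center (a point): Bystander: black bushing of the same size, standing upright; point at its centre.
- hammer: Bystander: hammer lying on the bench at the right.
- brush: Bystander: brush lying on the bench beyond the bowl.
- pot: Bystander: terracotta pot, 90 mm across and 80 mm high, at the left; origin under its centre.
- spool: Bystander: black spool of copper wire, 80 mm across and 50 mm high, at the left; origin under its centre.
- square: Bystander: blue L-shaped welding square, 16 mm thick, lying flat at the near right.

How it is judged:
By the outcome, as a careful person would: the job done as asked, in the order asked, and still so for the second after the job is handed in, with the robot touching nothing.
It also fails if it takes over 70 s, if anything falls off the work surface, if the arm or the gripper's body presses on something with over 40 N, if the wrist force passes 120 N, or if a joint passes its speed limit or range.

## Working session

There is one attempt and no reset: what is moved stays moved. The work goes in short steps, each a Python script; the robot and the scene stay as the last script left them, time stands still between calls to the robot, and variables do not carry over. Pictures are saved under pics/ and viewed, and the job is handed in when it is done.

```bash
mkdir -p pics
python3 - <<'E'
from cell import r, optics
import cv2, numpy as np
for n in ("scene","top","wrist"):
    p=r.current_tool_pos();q=r.current_ee_rot()
    im=optics.get_image(n)
    cv2.imwrite(f"pics/{n}0.png",im["pixels"][:,:,::-1])
    np.save(f"{n}0.npy",{**im,"p":p,"q":q},allow_pickle=True)
    print(n,im["fx"],im["cx"],im["cy"],im["D"],(im["depth"]>0).mean())
    print(np.round(im.get("camera_from_world",im.get("mount")),3))
print(p,q,r.finger_overhang,r.current_t(),r.current_contact_force(),r.current_opening())
E
```

```text
scene 455.7915222267464 252.67696627713894 192.29864850433677 [-0.01716464  0.          0.          0.          0.        ] 0.9961191813151041
[[-0.499  0.866  0.019  0.288]
 [ 0.467  0.287 -0.836 -0.198]
 [-0.73  -0.408 -0.548  1.847]
 [ 0.     0.     0.     1.   ]]
top 493.72790105389754 252.211808588541 187.72625293501005 [-0.11240753  0.          0.          0.          0.        ] 0.9960479736328125
[[ 1.300e-02 -1.000e+00  6.000e-03 -1.000e-03]
 [-9.840e-01 -1.400e-02 -1.770e-01  5.730e-01]
 [ 1.770e-01 -3.000e-03 -9.840e-01  1.721e+00]
 [ 0.000e+00  0.000e+00  0.000e+00  1.000e+00]]
wrist 337.2358888442804 252.42224726137027 192.12682857660707 [0.00341864 0.         0.         0.         0.        ] 0.9960123697916666
[[ 0.    -0.946 -0.324  0.082]
 [ 1.     0.    -0.     0.001]
 [ 0.    -0.324  0.946 -0.121]
 [ 0.     0.     0.     1.   ]]
[0.21139445 0.50745919 0.25280972] [ 1.96122477e-01  9.80579257e-01 -5.24649853e-04 -1.41525427e-04] 0.022 0.15 [-0.31276285  0.77595855  0.17899705] 0.9957486446081207
```

View pics/scene0.png

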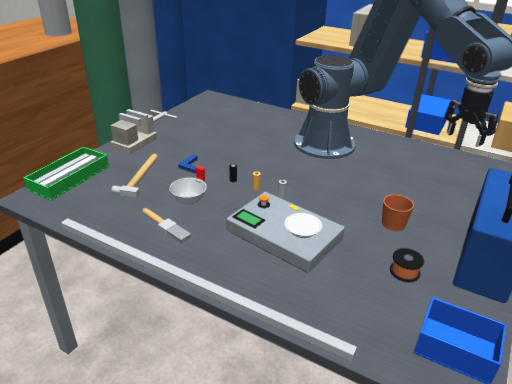

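View pics/top0.png

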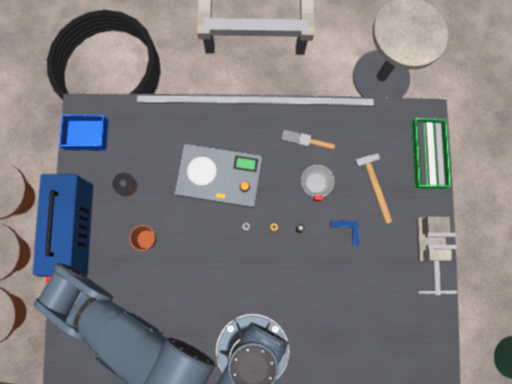

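View pics/wrist0.png

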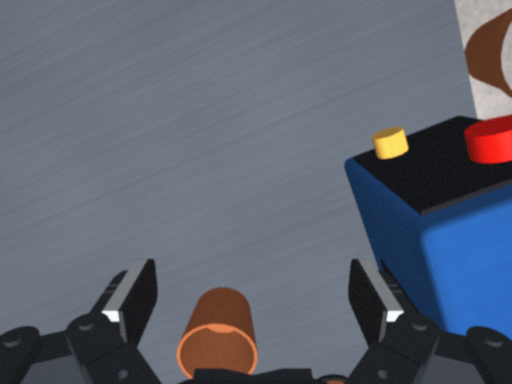

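The top picture shows the dish at (202,170), the tare cap at (245,186), and the bowl at (318,181) with its lug at (319,198). The bushings are steel (246,226), brass (274,226) and black (299,228). The wrist sees only the pot and the blue case. Next I'll measure from the top and scene views.

```bash
cat > h.py <<'E'
import numpy as np, cv2
from scipy.spatial.transform import Rotation as R
def K(im): return np.array([[im["fx"],0,im["cx"]],[0,im["fy"],im["cy"]],[0,0,1]])
def wfc(im):
    if "camera_from_world" in im: return np.linalg.inv(im["camera_from_world"])
    T=np.eye(4);T[:3,:3]=R.from_quat(im["q"]).as_matrix();T[:3,3]=im["p"]
    return T@np.array(im["mount"])
def rays(im,uv):
    n=cv2.undistortPoints(np.asarray(uv,float).reshape(-1,1,2),K(im),np.array(im["D"],float)).reshape(-1,2)
    T=wfc(im); d=np.c_[n,np.ones(len(n))]@T[:3,:3].T
    return T[:3,3],d
def onplane(im,uv,z):
    o,d=rays(im,uv); return o+d*((z-o[2])/d[:,2])[:,None]
def cloud(im):
    h,w=im["depth"].shape; v,u=np.mgrid[:h,:w]
    o,d=rays(im,np.c_[u.ravel(),v.ravel()]); P=o+d*im["depth"].reshape(-1,1)
    return P.reshape(h,w,3)
def blobs(m,amin=15):
    n,l,s,c=cv2.connectedComponentsWithStats(m.astype(np.uint8))
    return [(i,s[i,4],c[i],l==i) for i in range(1,n) if s[i,4]>=amin]
E
python3 - <<'E'
import numpy as np,cv2
from h import *
for n in ("top","scene"):
    im=np.load(n+"0.npy",allow_pickle=True).item(); P=cloud(im)
    hsv=cv2.cvtColor(im["pixels"],cv2.COLOR_RGB2HSV); H,S,V=[hsv[...,i].astype(int) for i in range(3)]
    on=(P[...,0]>.25)&(P[...,0]<.8)&(np.abs(P[...,1])<.36)&(P[...,2]>.006)
    print(n)
    for nm,m in (("all",on),("red",on&(S>150)&((H<5)|(H>174))),("orange",on&(S>140)&(H>=7)&(H<24)),("yellow",on&(S>140)&(H>=24)&(H<32)),("pale",on&(S<40)&(V>185))):
        for i,a,c,b in blobs(m):
            z=P[b]; t=z[z[:,2]>np.percentile(z[:,2],70)-.002]
            print(nm,a,np.round(c,1),"mean",np.round(np.median(z,0),3),"zmax",np.round(np.percentile(z[:,2],95),3),"top mean",np.round(t.mean(0),3),"bb",np.round(z.min(0)[:2],3),np.round(z.max(0)[:2],3))
E
python3 - <<'E'
import cv2
a=cv2.imread('pics/top0.png')[110:260,160:410];cv2.imwrite('pics/topz.png',cv2.resize(a,None,fx=3.2,fy=3.2,interpolation=2)[:600,:800])
E
```

```text
top
all 441 [304.1 139.2] mean [ 0.765 -0.177  0.018] zmax 0.027 top mean [ 0.752 -0.178  0.072] bb [ 0.26  -0.298] [0.8   0.013]
all 4316 [218.6 175.4] mean [0.614 0.128 0.057] zmax 0.077 top mean [0.618 0.139 0.087] bb [ 0.26  -0.028] [0.756 0.29 ]
all 658 [317.5 181.1] mean [ 0.607 -0.232  0.024] zmax 0.081 top mean [ 0.591 -0.227  0.082] bb [ 0.26  -0.286] [0.686 0.013]
all 149 [340.9 223.6] mean [ 0.451 -0.318  0.015] zmax 0.024 top mean [ 0.449 -0.319  0.046] bb [ 0.26  -0.359] [0.466 0.013]
all 53 [246.1 226.4] mean [0.433 0.027 0.06 ] zmax 0.068 top mean [0.426 0.024 0.139] bb [0.26  0.013] [0.454 0.038]
all 63 [273.8 227. ] mean [ 0.432 -0.071  0.057] zmax 0.067 top mean [ 0.428 -0.068  0.136] bb [ 0.26  -0.093] [0.452 0.013]
all 65 [300.2 227.7] mean [ 0.431 -0.164  0.057] zmax 0.064 top mean [ 0.433 -0.165  0.061] bb [ 0.42  -0.195] [ 0.453 -0.153]
all 43 [153.1 239. ] mean [0.382 0.352 0.075] zmax 0.086 top mean [0.385 0.352 0.081] bb [0.357 0.345] [0.416 0.36 ]
red 40 [317.7 198. ] mean [ 0.533 -0.225  0.081] zmax 0.09 top mean [ 0.536 -0.225  0.088] bb [ 0.53  -0.239] [
[... 2050 characters left out ...]
8  0.036 0.08 ] zmax 0.083 top mean [0.579 0.037 0.08 ] bb [0.535 0.023] [0.592 0.051]
orange 63 [385.7 201.7] mean [0.379 0.356 0.068] zmax 0.08 top mean [0.388 0.354 0.077] bb [0.36  0.349] [0.419 0.36 ]
yellow 24 [293.5 207. ] mean [0.545 0.121 0.056] zmax 0.06 top mean [0.546 0.122 0.057] bb [0.534 0.107] [0.554 0.135]
pale 317 [187.5 185.7] mean [ 0.57  -0.258  0.021] zmax 0.043 top mean [ 0.568 -0.257  0.037] bb [ 0.546 -0.283] [ 0.631 -0.172]
pale 3236 [291.5 226.4] mean [0.634 0.165 0.055] zmax 0.073 top mean [0.634 0.159 0.061] bb [ 0.512 -0.02 ] [0.734 0.283]
pale 265 [173.5 228.2] mean [ 0.776 -0.155  0.018] zmax 0.022 top mean [ 0.774 -0.162  0.019] bb [ 0.748 -0.205] [ 0.8 -0.1]
```

View pics/topz.png

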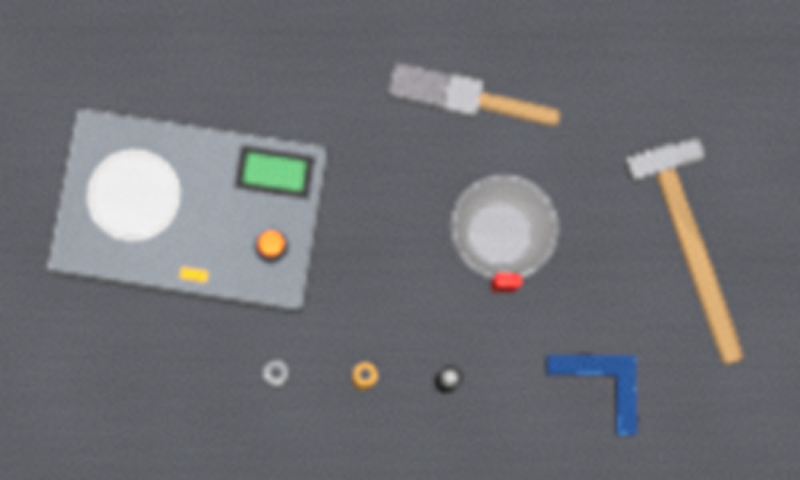

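The zoom matches these positions: dish ≈(0.63,0.19), key ≈(0.573,0.036), which is 164 mm away against 163 given, bowl ≈(0.606,-0.228), and brass bushing ≈(0.438,-0.068). I'll refine them with the wrist camera.

```bash
cat >> h.py <<'E'
def rot(yaw): # tool x at angle yaw in world xy, pointing down
    x=np.array([np.cos(yaw),np.sin(yaw),0]);z=np.array([0,0,-1.]);y=np.cross(z,x)
    return R.from_matrix(np.c_[x,y,z]).as_quat()
def shot(r,optics,n,f):
    p=r.current_tool_pos();q=r.current_ee_rot();im=optics.get_image(n);im={**im,"p":p,"q":q}
    np.save(f+".npy",im,allow_pickle=True);cv2.imwrite("pics/"+f+".png",im["pixels"][:,:,::-1]);return im
E
python3 - <<'E'
from cell import r,optics
from h import *
q=rot(np.pi/2)
r.move_to([0.60,0.10,0.33],q);r.sleep(.2);print(r.current_t(),r.current_tool_pos());shot(r,optics,"wrist","w1")
r.move_to([0.56,-0.20,0.30],q);r.sleep(.2);print(r.current_t(),r.current_tool_pos(),r.current_q());shot(r,optics,"wrist","w2")
E
```

```text
2.3917 [0.59983975 0.10059407 0.32997654]
3.8083 [ 0.56039195 -0.19901851  0.300108  ] [-4.19558177e-01  3.91070308e-01  1.47466186e+00  9.52866436e-05
  1.27566887e+00 -4.21029498e-01]
```

View pics/w1.png

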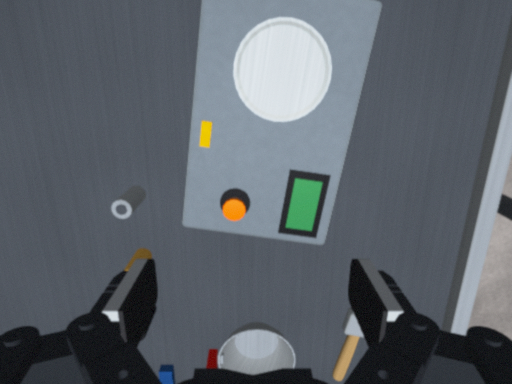

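View pics/w2.png

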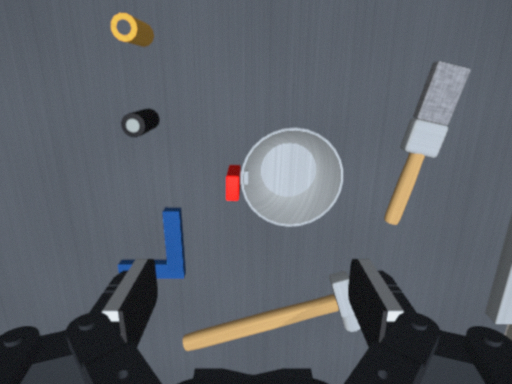

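w1 shows the dish at (282,69) and the orange cap top at (234,209). w2 shows the bowl rim at (292,177), the lug top at about (231,183) and the brass bushing's top at (124,27).

```bash
python3 - <<'E'
from h import *
def fitc(P):
    A=np.c_[2*P[:,:2],np.ones(len(P))];s=np.linalg.lstsq(A,(P[:,:2]**2).sum(1),rcond=None)[0]
    rr=np.sqrt(s[2]+s[0]**2+s[1]**2);return s[:2],rr,np.std(np.hypot(*(P[:,:2]-s[:2]).T))
a=np.load("w1.npy",allow_pickle=True).item();b=np.load("w2.npy",allow_pickle=True).item()
def hsv(im):
    h=cv2.cvtColor(im["pixels"],cv2.COLOR_RGB2HSV);return [h[...,i].astype(int) for i in range(3)]
def contour(m):
    c=max(cv2.findContours(m.astype(np.uint8),0,1)[0],key=cv2.contourArea);return cv2.convexHull(c).reshape(-1,2),cv2.contourArea(c)
# dish
H,S,V=hsv(a);P=cloud(a)
print("dish V",V[69,282],S[69,282],V[150,280],"depthz",P[69,282],P[209,234],P[150,280])
w=np.zeros(V.shape,bool);w[5:130,220:345]=1
m=w&(V>190);c,ar=contour(m);print("dish",ar,fitc(onplane(a,c,.077)))
z=P[w&(P[...,2]>.066)];print("dish depth mean",z.mean(0),fitc(onplane(a,contour(w&(P[...,2]>.066))[0],.074)))
w=np.zeros(V.shape,bool);w[180:230,210:260]=1
m=w&(S>150)&(V>150)&(H>4)&(H<25);c,ar=contour(m);z=P[m];zt=np.median(z[:,2]);print("cap zt",zt,ar,fitc(onplane(a,c,zt)),np.median(z,0))
m2=w&(P[...,2]>zt-.004);print("cap depth",P[m2].mean(0))
# bowl
H,S,V=hsv(b);P=cloud(b)
w=np.zeros(V.shape,bool);w[115:240,243:360]=1
m=w&((P[...,2]>.03)|(V>135));c,ar=contour(m);c=c[c[:,0]>255];print("bowl",ar,fitc(onplane(b,c,.045)))
w=np.zeros(V.shape,bool);w[155:210,215:250]=1
m=w&(S>120)&((H<6)|(H>172));print("red V hist",np.percentile(V[m],[5,25,50,75,95]),m.sum())
mt=m&(P[...,2]>.079);p=P[mt];print("lug top depth",mt.sum(),p.mean(0),p.min(0),p.max(0))
mv=m&(V>(V[m].max()+np.median(V[m]))/2-20);c,_=contour(mt);q=onplane(b,c,.085);print("lug top plane",q.min(0),q.max(0),cv2.minAreaRect((q[:,:2]*1000).astype(np.float32)))
w=np.zeros(V.shape,bool);w[5:50,100:165]=1
m=w&(S>120)&(P[...,2]>.055);c,ar=contour(m);print("brass",ar,fitc(onplane(b,c,.060)),P[m].mean(0))
w=np.zeros(V.shape,bool);w[95:145,110:170]=1
m=w&(P[...,2]>.055);print("black",P[m].mean(0))
E
python3 - <<'E'
import cv2
a=cv2.imread('pics/w2.png')[110:250,210:370];cv2.imwrite('pics/w2z.png',cv2.resize(a,None,fx=4,fy=4,interpolation=2))
E
```

```text
dish V 230 13 165 depthz [0.63296386 0.19202013 0.07097881] [0.58023959 0.0373009  0.08231227] [0.63456999 0.10194512 0.05519422]
dish 8060.0 (array([0.63252659, 0.18936544]), np.float64(0.051529690642644066), np.float64(0.00011666615119009279))
dish depth mean [0.6328882  0.19130871 0.07552855] (array([0.63295357, 0.18953132]), np.float64(0.051806950795819394), np.float64(0.0002121069425919741))
cap zt 0.08163678487490594 365.0 (array([0.57980224, 0.0365913 ]), np.float64(0.013571427470017777), np.float64(0.00019214853936774277)) [0.58009106 0.03701748 0.08163678]
cap depth [0.58046439 0.03986211 0.09034981]
bowl 7914.5 (array([ 0.60775887, -0.22803738]), np.float64(0.06029576205937002), np.float64(0.00025854275991037107))
red V hist [118.  137.5 250.  253.  253. ] 479
lug top depth 342 [ 0.541395   -0.2241086   0.08779405] [ 0.53443207 -0.23948327  0.07907196] [ 0.56226243 -0.11514157  0.42071943]
lug top plane [ 0.53446697 -0.23906023  0.085     ] [ 0.54855555 -0.21148505  0.085     ] ((541.5574951171875, -225.28590393066406), (27.877971649169922, 13.522265434265137), 88.63797760009766)
brass 587.0 (array([ 0.43876574, -0.07006934]), np.float64(0.012985743079159251), np.float64(0.0005076337659484682)) [ 0.44056944 -0.07058486  0.06441189]
black [ 0.44032517 -0.16245045  0.07094577]
```

View pics/w2z.png

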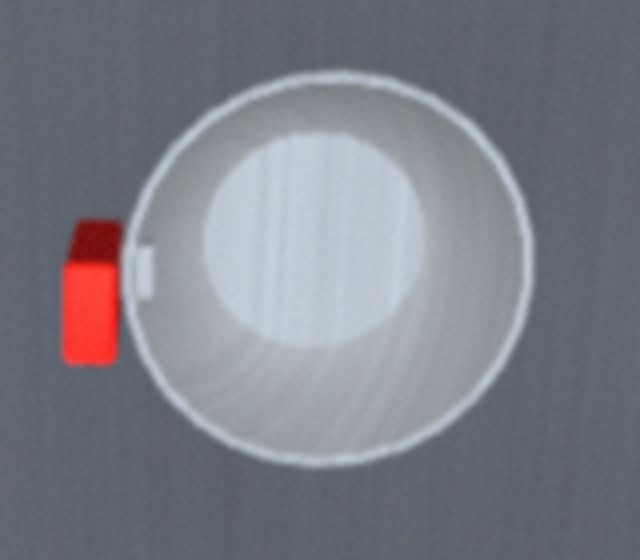

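All sizes check out: bowl rim radius 60.3 mm, lug 27.9×13.5 mm and 66.3 mm from the axis, dish-to-key 161.7 mm, brass radius 13.0 mm. Now I'll pick up the bowl.

```bash
cat >> h.py <<'E'
def F(r,n=5):
    v=[]
    for _ in range(n): v.append(r.current_contact_force()); r.sleep(.01)
    return np.mean(v,0)
E
python3 - <<'E'
from cell import r,optics
from h import *
q=rot(np.pi/2-.035); L=[0.5413,-0.2253]
r.set_gripper(.6,50)
r.move_to([*L,.15],q);r.move_linear([*L,.0755],vel=.1)
print("pre",r.current_t(),r.current_tool_pos(),F(r))
r.set_gripper(0,50);print("closed",r.current_opening(),F(r),r.current_tool_pos())
r.move_linear([*L,.10],vel=.06);print("lift",F(r),r.current_torque(),r.current_opening())
r.move_linear([*L,.24],vel=.15);r.sleep(.2)
print(r.current_t(),r.current_opening(),F(r));shot(r,optics,"wrist","w3");shot(r,optics,"scene","s3")
E
```

```text
pre 5.8417 [ 0.54169903 -0.22546782  0.07612228] [-0.0563033   0.10144987 -0.10946676]
closed 0.15355328201812274 [-2.64058278  1.24543471  5.78101487] [ 0.54128223 -0.2253056   0.07594677]
lift [-0.23671568 -0.2336019  -2.49362131] [0.04314479 0.13283037 0.05593573] 0.15310228349978833
8.225 0.1552683060449899 [-0.2961623   0.11762698 -2.54297247]
```

View pics/w3.png

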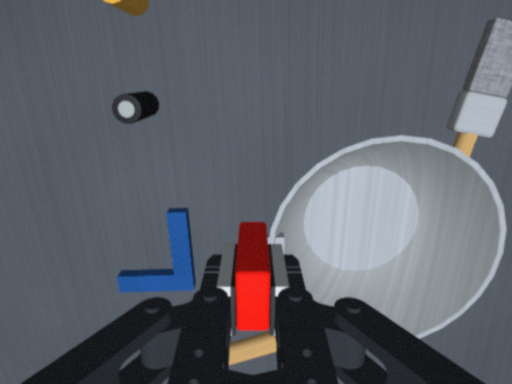

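View pics/s3.png

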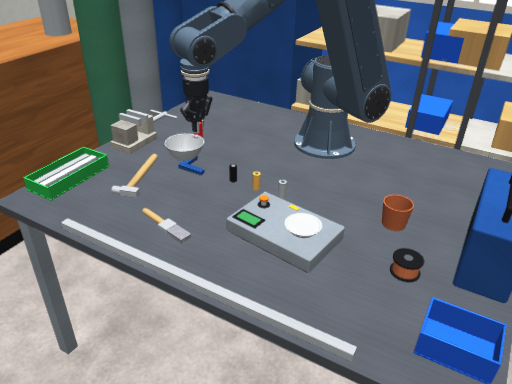

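The wrist picture shows the lug in the pads at (253,280) and the bowl hanging to the right at (390,235). The scene view agrees. I'll check its tilt and its centre in the hand.

Run:
```python
from h import *
im=np.load("w3.npy",allow_pickle=True).item();P=cloud(im);p=im["p"];print(p)
h=cv2.cvtColor(im["pixels"],cv2.COLOR_RGB2HSV)
Q=P[185:250,325:395].reshape(-1,3);Q=Q[np.abs(Q[:,2]-np.median(Q[:,2]))<.006]
A=np.c_[Q[:,:2],np.ones(len(Q))];s=np.linalg.lstsq(A,Q[:,2],rcond=None)[0]
print("floor slope x,y deg",np.degrees(s[:2]),"z",np.median(Q[:,2]))
# rim outline: pixels nearer than table
m=(P[...,2]>.15);m[:,:290]=0;m[300:]=0;m[:130]=0
c=max(cv2.findContours(m.astype(np.uint8),0,1)[0],key=cv2.contourArea).reshape(-1,2)
c=c[(c[:,0]>295)&(c[:,1]<298)&((c[:,1]<230)|(c[:,0]>450))]; c=cv2.convexHull(c).reshape(-1,2)
zr=p[2]-.0755+.045
W=onplane(im,c,zr);A=np.c_[2*W[:,:2],np.ones(len(W))];s=np.linalg.lstsq(A,(W[:,:2]**2).sum(1),rcond=None)[0]
rr=np.sqrt(s[2]+s[0]**2+s[1]**2);print("centre",s[:2],rr,"offset",s[:2]-p[:2],np.std(np.hypot(*(W[:,:2]-s[:2]).T)),len(W))
d=[P[y,x,2] for x,y in c];print(np.round(np.percentile(d,[10,50,90]),4),zr)
```

```text
[ 0.54113986 -0.22522334  0.23939492]
floor slope x,y deg [-0.16332076  0.07565598] z 0.16737884102287068
centre [ 0.60943817 -0.2278058 ] 0.05910394847204007 offset [ 0.06829831 -0.00258246] 0.00012161158591302658 31
[0.2072 0.208  0.2091] 0.20889491801892185
```

It's level to within 0.2° and the offset is consistent. Carrying it to the dish and lowering by force.

Run:
```python
from cell import r,optics
from h import *
T=[0.5657,0.1920]
r.move_linear([*T,.24],vel=.2);r.move_linear([*T,.156],vel=.08);r.sleep(.2)
f0=F(r,8)[2];print("f0",f0,r.current_t(),r.current_tool_pos())
z=.156
while z>.143:
    z-=.0007;r.move_linear([*T,z],vel=.02);f=F(r,4)
    print(round(z,4),np.round(f,2),round(r.current_tool_pos()[2],4))
    if f[2]-f0>2.2: break
print(r.current_t())
```

```text
f0 -2.1328678295571515 12.075 [0.56578897 0.19202472 0.15626633]
0.1553 [ 0.08 -0.   -2.42] 0.1553
0.1546 [ 0.18  0.13 -1.77] 0.1546
0.1539 [-0.14  0.22 -2.17] 0.1538
0.1532 [ 0.21 -0.04 -1.87] 0.1532
0.1525 [-0.01 -0.16 -2.11] 0.1525
0.1518 [-0.25 -0.03 -1.99] 0.1518
0.1511 [ 0.16 -0.15 -1.74] 0.1511
0.1504 [-0.09  0.25 -2.29] 0.1504
0.1497 [-0.36 -0.38 -2.35] 0.1497
0.149 [ 0.58 -0.13 -2.67] 0.149
0.1483 [-0.04 -0.4  -2.6 ] 0.1483
0.1476 [-0.16 -0.11 -1.56] 0.1476
0.1469 [-0.49  0.01 -0.24] 0.147
0.1462 [-0.91  0.51  1.19] 0.1463
16.0417
```

Contact came at z≈0.1478, which puts the underside at 72 mm as expected, so the foot is not on the lip. Releasing.

Run:
```python
from cell import r,optics
from h import *
r.set_gripper(.5,50);r.move_linear([0.5657,0.1920,.25],vel=.15)
r.move_to([0.60,0.09,0.33],rot(np.pi/2));r.sleep(.15);shot(r,optics,"wrist","w4");print(r.current_t(),F(r))
```

```text
18.075 [-0.44471442  0.3470596   0.21158778]
```

View pics/w4.png

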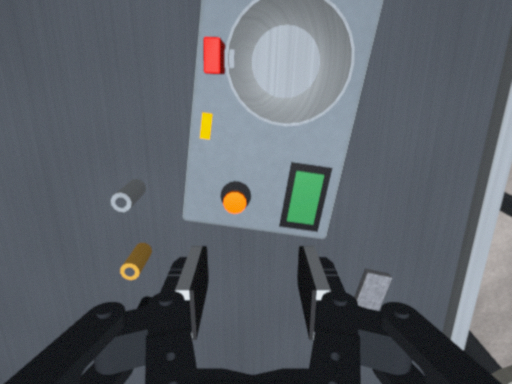

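The bowl stands on the scale with its rim centred at about (291,58), the lug at (213,55), the cap at (235,203) and the brass bushing's top at (130,271). I'll measure the seating, cap and bushing.

Run:
```python
from h import *
im=np.load("w4.npy",allow_pickle=True).item();P=cloud(im)
h=cv2.cvtColor(im["pixels"],cv2.COLOR_RGB2HSV);H,S,V=[h[...,i].astype(int) for i in range(3)]
def fitc(W):
    A=np.c_[2*W[:,:2],np.ones(len(W))];s=np.linalg.lstsq(A,(W[:,:2]**2).sum(1),rcond=None)[0]
    return s[:2],np.sqrt(s[2]+s[0]**2+s[1]**2),np.std(np.hypot(*(W[:,:2]-s[:2]).T))
def con(m): return cv2.convexHull(max(cv2.findContours(m.astype(np.uint8),0,1)[0],key=cv2.contourArea)).reshape(-1,2)
m=P[...,2]>.09;m[:,:226]=0;m[:,375:]=0;m[140:]=0
c=con(m);c=c[(c[:,1]>3)&(c[:,0]>238)];print("bowl",fitc(onplane(im,c,.116)))
Q=P[40:82,265:310].reshape(-1,3);Q=Q[np.abs(Q[:,2]-np.median(Q[:,2]))<.006]
s=np.linalg.lstsq(np.c_[Q[:,:2],np.ones(len(Q))],Q[:,2],rcond=None)[0];print("floor",np.degrees(s[:2]),np.median(Q[:,2]))
w=np.zeros(V.shape,bool);w[175:225,210:260]=1
m=w&(S>150)&(V>150)&(H>4)&(H<25);zt=np.median(P[m][:,2]);print("cap",zt,fitc(onplane(im,con(m),zt)))
w=np.zeros(V.shape,bool);w[255:285,112:148]=1
m=w&(S>110)&(P[...,2]>.054)&(P[...,2]<.07)&(H>8)&(H<28);print("brass",m.sum(),fitc(onplane(im,con(m),.06)))
```

```text
bowl (array([0.63466757, 0.18899823]), np.float64(0.0596775673497257), np.float64(0.0003166157880797689))
floor [ 0.09848711 -0.04881571] 0.07510108742345767
cap 0.08166883671510342 (array([0.57985622, 0.03662439]), np.float64(0.013535064170633873), np.float64(0.00013060507825366678))
brass 231 (array([ 0.43898998, -0.06835802]), np.float64(0.013816893736104669), np.float64(0.0008901403208651927))
```

The bowl is level (<0.1°) and 2 mm from the dish centre, inside the 5 mm margin. Now the tare press by feel.

Run:
```python
from cell import r,optics
from h import *
K_=[0.5798,0.0366]
r.set_gripper(0,30)
r.move_to([*K_,.16],rot(np.pi));r.move_linear([*K_,.114],vel=.08);r.sleep(.2)
f0=F(r,12)[2];print("f0",f0,r.current_t(),r.current_opening())
z=.114;zc=None
while z>.085:
    z-=.0008 if zc is None else .0005
    r.move_linear([*K_,z],vel=.02);f=F(r,6)[2]-f0;za=r.current_tool_pos()[2]
    print(round(z,4),round(za,4),round(f,2))
    if zc is None and f>0.9: zc=z
    if f>12 : break
    if f>6.6: break
    if zc and zc-z>.0075: break
t=r.current_t()
for _ in range(6): r.sleep(.38);print(round(r.current_t()-t,2),round(F(r)[2]-f0,2))
z0=r.current_tool_pos()[2]
r.move_linear([*K_,.125],vel=.04);r.move_linear([*K_,.2],vel=.15)
print(z0,r.current_t(),F(r))
```

```text
f0 0.04256017471192409 21.1 -0.001352413411463116
0.1132 0.1132 0.15
0.1124 0.1124 0.08
0.1116 0.1116 -0.15
0.1108 0.1108 -0.08
0.11 0.11 -0.46
0.1092 0.1092 -0.16
0.1084 0.1084 -0.27
0.1076 0.1076 0.11
0.1068 0.1068 0.3
0.106 0.106 0.06
0.1052 0.1052 0.05
0.1044 0.1044 0.37
0.1036 0.1036 0.0
0.1028 0.1029 0.99
0.1023 0.1024 1.21
0.1018 0.1018 1.41
0.1013 0.1013 2.44
0.1008 0.1009 2.81
0.1003 0.1003 3.01
0.0998 0.0999 3.47
0.0993 0.0993 4.18
0.0988 0.0988 5.13
0.0983 0.0984 5.26
0.0978 0.0979 5.65
0.0973 0.0975 6.79
0.38 6.93
0.81 7.16
1.23 6.97
1.66 6.99
2.08 6.89
2.51 6.81
0.09751907577535068 32.6417 [-0.15296096  0.2258597  -0.50625316]
```

The plunger engaged at z≈0.1038 and bottomed after 6.3 mm. The force then held at about 6.9 N for 2.5 s. Now the brass bushing.

Run:
```python
from cell import r,optics
from h import *
q=rot(np.pi);B=[0.4389,-0.069];C=[0.634,0.1892]
r.set_gripper(.6,40)
r.move_to([*B,.14],q);r.move_linear([*B,.050],vel=.1)
print(F(r),r.current_tool_pos());r.set_gripper(0,40);print(r.current_opening()*85,r.current_t())
r.move_linear([*B,.08],vel=.08);r.move_linear([*B,.22],vel=.2);r.sleep(.1)
shot(r,optics,"wrist","w5");print(F(r),r.current_opening()*85,r.current_t())
```

```text
[-0.0827205   0.08904659  0.10875686] [ 0.43930887 -0.06906334  0.05052488]
25.03079775893391 35.425
[ 0.04537233  0.26696596 -1.49842546] 24.78893315012725 36.9917
```

View pics/w5.png

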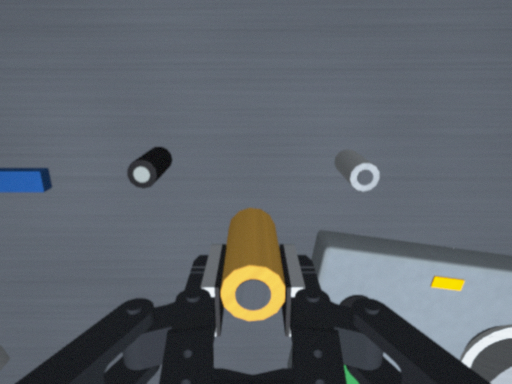

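The bushing is upright in the pads at (253,270), and the black and steel bushings are undisturbed. Placing it in the bowl.

Run:
```python
from cell import r,optics
from h import *
C=[0.634,0.1892]
r.move_linear([0.4389,-.069,.25],vel=.15);r.move_linear([*C,.25],vel=.25);r.move_linear([*C,.133],vel=.1);r.sleep(.2)
f0=F(r,10)[2];print(f0,r.current_t(),r.current_tool_pos());z=.133
while z>.117:
    z-=.0007;r.move_linear([*C,z],vel=.02);f=F(r,6);print(round(z,4),np.round(f,2))
    if f[2]-f0>1.5: break
    if np.hypot(f[0],f[1])>4: break
print(r.current_t())
```

```text
-1.9760146496826354 40.3833 [0.63408691 0.18923646 0.13326825]
0.1323 [-0.25 -0.01 -1.74]
0.1316 [ 0.29  0.07 -1.76]
0.1309 [ 0.23 -0.2  -1.66]
0.1302 [-0.23 -0.07 -1.74]
0.1295 [ 0.1   0.02 -1.83]
0.1288 [ 0.19 -0.17 -1.9 ]
0.1281 [-0.25 -0.01 -1.82]
0.1274 [-0.24 -0.02 -1.62]
0.1267 [ 0.01  0.01 -1.65]
0.126 [-0.08  0.41 -1.67]
0.1253 [-0.3   0.27 -1.37]
0.1246 [ 0.01 -0.24 -0.57]
0.1239 [-0.01 -0.3   0.51]
44.2833
```

Contact came at z≈0.1252, which is the bowl floor at 75 mm as expected. Releasing and checking.

Run:
```python
from cell import r,optics
from h import *
C=[0.634,0.1892]
r.set_gripper(.45,30);r.move_linear([*C,.18],vel=.06);r.move_linear([*C,.32],vel=.2)
r.move_to([0.50,0.10,0.34],rot(np.pi));r.sleep(.2)
shot(r,optics,"wrist","w6");shot(r,optics,"scene","s6");print(r.current_t(),F(r))
```

```text
47.4917 [-0.11295789  0.12280903 -0.12404755]
```

View pics/w6.png

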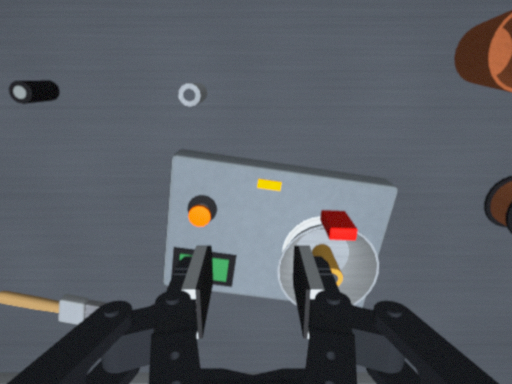

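View pics/s6.png

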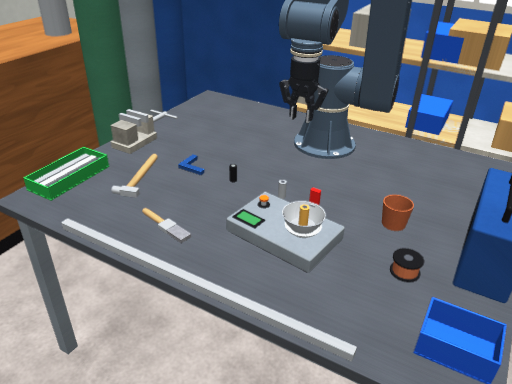

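The scene view shows the bowl on the dish at (303,218) with the brass bushing upright in it at (304,214). The other objects sit at the same pixels as in the first picture. Handing in.

Run:
```python
from cell import r
r.hand_in();print(r.current_t())
```

```text
the job is handed in; nothing more can be done
the job is handed in; nothing more can be done
```

The job is done in the order asked and was handed in at about 47.5 s of the 70 s allowed; `r.hand_in()` gives no verdict.

- **Bowl:** I carried it by its lug to the dish, lowered it until the dish took its weight, and let go. It stands level to within 0.1°, about 2 mm off the dish centre, inside the 5 mm margin. Contact came with its underside at 72 mm, as expected.
- **Tare:** I found the plunger by feel and pressed it about 6.3 mm, to its stop. I held it there for 2.5 s at about 6.9 N and let it up before touching the bushing.
- **Brass bushing:** I set it upright in the bowl and released it. The last push on it was about 2.5 N, and I did not press the plunger again.

In the last pictures the bushing stands in the bowl. The other objects look unmoved compared with the first picture by eye; I did not re-measure them. The gripper was clear of everything, reading about 0 N. No check failed or disagreed.

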